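# Fit the drip tray and hold the contact grill open for loading

## Task

Get the contact grill ready for loading: slide its drip tray, tab outwards, fully home under the front of the grill while the lid is still shut, then lift the lid by its handle to about 60 degrees and keep holding it there - the hinge has no stay and the lid would drop, so finish with the handle still in the gripper. Leave the mug, the pepper mill and the bowl where they are.

Things in the scene. Friction and masses are not known exactly. Their poses are not given: they have to be found in the camera images.
- grill: Two-plate contact grill (panini press), black and brushed steel, 260 deep (x) x 300 wide (y), 126 high with the lid shut (187 with its handle). Fixed. Origin: centre of its footprint on the counter; -x points out of its front, +x to the hinge at the rear, z up. The lower housing's underside is 34 above the counter.
- slot_mouth (a point): Middle of the mouth of the tray slot under the grill's front edge, on the counter, at (-130, 0, 0) in the grill's frame. The slot is 162 wide between two skids with flared mouths, 34 high, and ends at a stop rib at x = -85. Above it a spout 34 wide sticks out to x = -149, at z 40 to 52.
- tray_home (a point): Point on the counter where the tray's origin lies when the tray is fully home against the stop: (-142.5, 0, 0) in the grill's frame. The tray then lies with its x axis along the grill's x axis and 70 mm of it stand out in front of the grill.
- tray: Loose black drip tray, open on top, 115 deep (x) x 150 wide (y), walls 3 thick and 24 high, floor 3 thick, about 0.12 kg (within a quarter). Origin: centre of its underside; -x is its front, the side with the finger tab; +x is the end that goes into the slot. The tray goes in lying flat on the counter or lifted by up to 8 mm.
- tray_tab (a point): Middle of the top edge of the tray's finger tab: an upright plate in the middle of the front wall, 8 thick (x), 60 wide (y), reaching 40 above the tray's underside. Lies at (-53.5, 0, 40) in the tray's frame. It can be pinched from above, one finger inside the tray.
- lid (a joint): Opening angle of the grill's lid in rad: 0 shut, growing as the front edge rises, stop at 1.25. 60 degrees is 1.047. Hinge free, no spring or stay: the lid (about 0.95 kg in all, within a quarter) falls shut from any angle.
- lid_hinge (a point): Middle of the lid's hinge line, at (125, 0, 85) in the grill's frame; the hinge line runs along the grill's y axis.
- handle (a point): Arched handle fixed to the lid: round black grip sleeve 20 in diameter, 170 long, between two bent alloy arms. Origin: middle of the sleeve's axis, which runs along the grill's y. With the lid shut it lies at (-107, 0, 177) in the grill's frame (232 forward of and 92 above the hinge), 51 above the lid's top face. The sleeve may turn between the finger pads as the lid rises.
- mug: White mug, 82 across and 95 high, handle at its +y, origin under its centre. Bystander.
- pepper_mill: Dark wooden pepper mill, 54 across and 160 high, origin under its centre. Bystander.
- bowl: Blue bowl, 140 across and 60 high, origin under its centre. Bystander.
Not all that is in view belongs to the job. Of the things like the tray, leave any that is red, turquoise or yellow; of the rest the larger one is meant.

How it is judged (in metres and radians):
On the way:
1. the drip tray is fully home in its slot, tab outwards, while the lid is still shut (x of tray in the frame of grill above -0.1495 m and y of tray in the frame of grill between -0.01 and 0.01 m and x of tray_tab in the frame of grill below -0.18 m and angle between the x axis of tray and the x axis of grill, either way round below 0.1 rad and height (world z) of tray below 0.012 m and value of joint lid below 0.08 rad), for 0.2 s.
At the end, for the whole second after the job is handed in: The lid stands still at 60 degrees, give or take 8, carried by the fingers on its handle (over 0.5 N). The tray lies flat, tab outwards, within 7 mm of fully home, 10 mm of the slot's middle and 0.1 rad of straight. Mug, pepper mill and bowl are where they were (value of joint lid between 0.907 and 1.187 rad and velocity of joint lid between -0.1 and 0.1 rad/s and contact force between the fingers and lid_c0 above 0.5 N and x of tray in the frame of grill above -0.1495 m and y of tray in the frame of grill between -0.01 and 0.01 m and x of tray_tab in the frame of grill below -0.18 m and angle between the x axis of tray and the x axis of grill, either way round below 0.1 rad and height (world z) of tray below 0.004 m and linear speed of tray below 0.02 m/s); the arm keeps its last pose, push and grip.
It fails at once if the mug was moved more than 25 mm or tipped (distance of mug from where it was at the start of the episode above 0.025 m or angle between mug's own z axis and vertical above 0.4 rad).
It fails at once if the pepper mill was moved more than 25 mm or tipped (distance of pepper_mill from where it was at the start of the episode above 0.025 m or angle between pepper_mill's own z axis and vertical above 0.4 rad).
It fails at once if the bowl was moved more than 25 mm or tipped (distance of bowl from where it was at the start of the episode above 0.025 m or angle between bowl's own z axis and vertical above 0.4 rad).
It also fails if it takes over 67 s, if anything falls off the work surface, if the arm or the gripper's body presses on something with over 40 N, if the wrist force passes 120 N, or if a joint passes its speed limit or range.

## Robot

A 6-joint arm with a two-finger parallel gripper is mounted at the origin on the work surface. World frame = base frame: x ahead of the robot, y to its left, z up, the work surface at z = 0. Lengths are in mm, angles in rad, forces in N, time in s.
With the tool pointing down it reaches from about 350 to 775 mm from the base axis. Payload 7.3 kg.
Tool frame: the origin (TCP) lies midway between the tips of the shut fingers; the grasp point (between the pads) lies 19 mm behind it; z points along the fingers, y is the line along which they close (so a half turn about z gives the same grasp; the last joint's range is limited). The gripper opens to 92 mm and grips with 3 to 60 N. Pads are 19 mm wide; open, the fingers measure 130 mm over their backs; the gripper's body (75 mm by 190 mm) begins 47 mm behind the grasp point.
Start: joints at [-1.484, 0.342, 1.524, -0, 1.275, -0.146], TCP at [121.14, -510.852, 226.741] pointing down, gripper open.
Joint ranges: [-2.53, 2.53], [-0.77, 2.02], [0.04, 2.7], [-1, 4.14], [0.28, 2.66], [-3.11, 3.11]. Speed limits (rad/s): [2.57, 2.57, 3.14, 3.14, 3.14, 3.14].

## Interface

Orientations are given as a unit quaternion [w, x, y, z].
In Python, from workcell import manip gives the robot as it stands.
- The arm moves only by the tool arm_command, never from a script. Its argument "commands" is text: rows parted by semicolons, each of 5 numbers parted by spaces: the shift along the tool's x, y, z as a fraction of full scale, then the turn about the tool's z as a fraction of full scale, then the opening, from -1 (shut) to 1 (fully open). A call has 1 to 10 rows; each row shifts and turns the commanded pose from where the row before left it, along the tool's axes as they then stand; what a row does not reach is not made up. Full scale, the value 1, is 0.75 m for a shift and 90 degrees for a turn. A row lasts 1/12 s, in which the tool goes at most 41.7 mm and 7.16 degrees, less where a joint would pass 70% of its speed; a pose out of reach is approached as far as the arm can. A call with a number of a shift or a turn outside -1 to 1 is refused whole. A call with a gripper value outside its range is refused whole. The fingers move at their own pace and stop on an object; "newtons" is the grip in N (left out, the last holds). Time passes only in rows, so rows that do not move let the fingers close. It gives the time, the measured TCP pose, the force, the opening and the grip force at its end, in the units of the state.
- manip.get_obs(): the state, without advancing time (a new reading comes with each control period).
- manip.snapshot(name): name is "side" or "top"; returns a dict with "img" (400x640x3 uint8, red, green, blue), "camera_matrix" (3x3 intrinsics, pixels), "extrinsics" (4x4, takes a point from world to camera coordinates). Camera axes: x right, y down, z forward; pixel columns grow to the right and rows downward; lengths in mm; the calibration is good to about 2 mm. A picture is of the moment at which its call begins. There is no depth.
- manip.finish_job(): hands the job in; it is judged then, once.
Trained networks look in the newest picture that a camera, given by its name, has taken for a name from the list of things; names that differ only in an ending like _2 or _b are one class to them, and where a whole thing is asked for, a point or a joint stands for the part that bears it (a point fixed in the world has none). Each returns a list of dicts, best first, with "score" (0 to 1); they miss things now and then, are a little off and sometimes report something else, mostly with a low value. They report only what shows in the picture. A call takes as long as a camera call. They do not tell look-alikes from the thing itself.
- manip.boxes_of(camera, query): "bbox" ([left, top, width, height] in pixels, round what is visible of it).
The state is a dict: "t": time; "joint_positions": joint angles; "qvel": joint speeds; "effort": joint torques, N m; "position": TCP position; "tool_rot": TCP orientation; "wrist_force": force on the tool from outside, world axes, zero at the start; "wrist_torque": the same for the moment, N m; "grip_width": finger opening in mm; "grasp_force": force on a finger pad.
Only numpy, scipy, OpenCV 4.12 (cv2) and the standard library are available. Lean on these libraries where they do the work, as an engineer would, in place of code of your own. Each camera call takes 0.05 s, during which the arm holds its last target. There are 200 camera calls.

## Working session

There is one attempt and no reset: what is moved stays moved. The work goes in short steps, Python scripts to look and compute and a tool call to move; the robot and the scene stay as the last step left them, time stands still between calls to the robot, and variables do not carry over. Pictures are saved under pics/ and viewed, at most 10 in all, crops included, and the job is handed in when it is done.

Besides the shell and the picture viewer there is one more tool, called after ">>>" by a JSON object that holds its "api" and its "payload". arm_command: Moves the arm, as the interface text tells. Shift numbers are shares of 0.75 m and turn numbers shares of 90 degrees, none past 1 either way. Its arguments: {"type":"object","properties":{"commands":{"type":"string"},"newtons":{"type":"number"}},"required":["commands"]}

```bash
mkdir -p pics; python3 - <<'E'
from workcell import manip
import cv2,numpy as np
for n in("top","side"):
    s=manip.snapshot(n);cv2.imwrite(f"pics/{n}0.png",s["img"][:,:,::-1])
    np.savez(f"{n}0.npz",K=s["camera_matrix"],T=s["extrinsics"],img=s["img"])
    print(n,s["camera_matrix"].tolist(),np.round(s["extrinsics"],3).tolist())
    for q in("tray","grill","handle","mug","pepper_mill","bowl","tray_tab"):
        print(q,[(np.round(b["bbox"]).tolist(),round(b["score"],2)) for b in manip.boxes_of(n,q)][:4])
print(manip.get_obs())
E
```

```text
top [[481.8436156648825, 0.0, 308.4332488616958], [0.0, 481.8436156648825, 206.96844671228013], [0.0, 0.0, 1.0]] [[-0.01, -1.0, 0.008, -54.936], [-0.997, 0.01, -0.072, 528.229], [0.072, -0.009, -0.997, 1540.311], [0.0, 0.0, 0.0, 1.0]]
tray [([368.0, 191.0, 55.0, 51.0], 0.97), ([434.0, 163.0, 51.0, 55.0], 0.86), ([371.0, 271.0, 39.0, 25.0], 0.82), ([386.0, 125.0, 49.0, 37.0], 0.65)]
grill [([192.0, 114.0, 99.0, 112.0], 0.67)]
handle [([200.0, 126.0, 87.0, 95.0], 0.84)]
mug [([331.0, 136.0, 37.0, 28.0], 0.9)]
pepper_mill [([134.0, 180.0, 28.0, 15.0], 0.72), ([201.0, 124.0, 90.0, 97.0], 0.27)]
bowl [([129.0, 232.0, 48.0, 44.0], 0.85)]
tray_tab [([320.0, 250.0, 39.0, 40.0], 0.94), ([364.0, 188.0, 57.0, 57.0], 0.93), ([388.0, 123.0, 46.0, 40.0], 0.87), ([373.0, 267.0, 38.0, 26.0], 0.77)]
side [[380.68820143707086, 0.0, 321.5217431711239], [0.0, 380.68820143707086, 198.7727949385659], [0.0, 0.0, 1.0]] [[-0.872, -0.49, 0.007, 414.757], [-0.331, 0.579, -0.745, 290.049], [0.361, -0.652, -0.667, 1186.421], [0.0, 0.0, 0.0, 1.0]]
tray [([296.0, 141.0, 38.0, 29.0], 0.86), ([338.0, 166.0, 39.0, 30
[... 469 characters left out ...]
8, 'joint_positions': array([-1.48398607e+00,  3.41980971e-01,  1.52407735e+00, -7.67308366e-06,
        1.27540835e+00, -1.46007264e-01]), 'qvel': array([-0.00229304,  0.0007679 ,  0.00076596, -0.0006755 ,  0.00130037,
        0.00073838]), 'effort': array([ 1.24029810e-05, -4.31088781e+01, -2.44468993e+01,  7.19815353e-02,
        4.81710944e-02,  1.65127466e-05]), 'position': array([ 121.14594381, -510.85858408,  226.75831319]), 'tool_rot': array([ 6.28566776e-05,  9.93232016e-01,  1.16147139e-01, -5.53306412e-06]), 'wrist_force': array([0.30957644, 0.89330518, 0.66532475]), 'wrist_torque': array([-0.02535142,  0.03643881, -0.02117656]), 'grasp_force': 0.0, 'grip_width': 92.0069163851644}
```

```bash
python3 - <<'E'
import cv2
t=cv2.imread("pics/top0.png")[95:315,110:510];cv2.imwrite("pics/topc.png",cv2.resize(t,(800,440),interpolation=cv2.INTER_CUBIC))
E
```

```text
(no output)
```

View pics/topc.png

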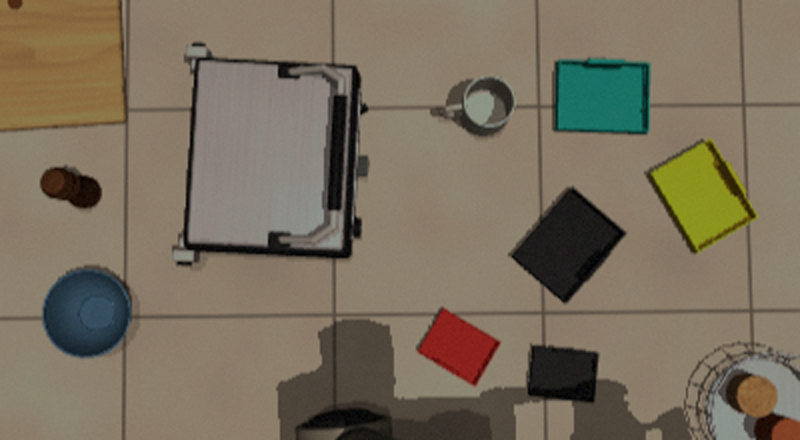

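View pics/side0.png

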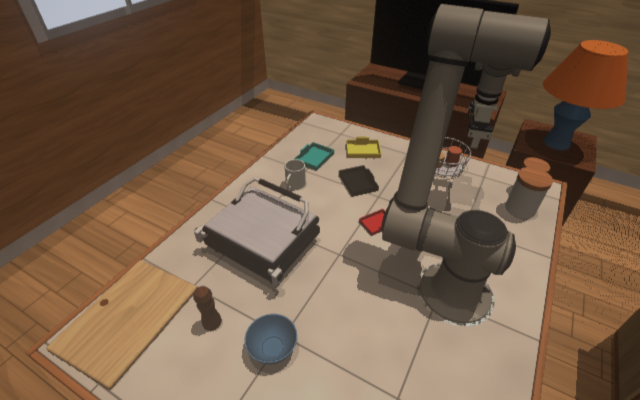

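```bash
python3 - <<'E'
import cv2,numpy as np
t=cv2.imread("pics/top0.png")
a=cv2.resize(t[110:230,185:305],(600,600),interpolation=cv2.INTER_CUBIC)
b=cv2.resize(t[180:300,360:430],(200*7//4,600),interpolation=cv2.INTER_CUBIC)[:, :200*7//4]
def st(x): return np.clip(255*(x/255.)**.5,0,255).astype('uint8')
cv2.imwrite("pics/grill.png",st(a));cv2.imwrite("pics/tray.png",st(b))
g=t.max(2)
m=((g<45)).astype('uint8')
m[:180]=0;m[255:]=0;m[:,:355]=0;m[:,430:]=0
cs,_=cv2.findContours(m,cv2.RETR_EXTERNAL,cv2.CHAIN_APPROX_NONE)
c=max(cs,key=cv2.contourArea);print(cv2.contourArea(c),cv2.minAreaRect(c),cv2.boxPoints(cv2.minAreaRect(c)).tolist())
E
```

```text
1597.0 ((393.67132568359375, 217.1484832763672), (36.57535171508789, 46.298553466796875), 40.91438674926758) [[364.69036865234375, 222.66497802734375], [395.0126953125, 187.67767333984375], [422.65228271484375, 211.63198852539062], [392.3299560546875, 246.61929321289062]]
```

View pics/grill.png

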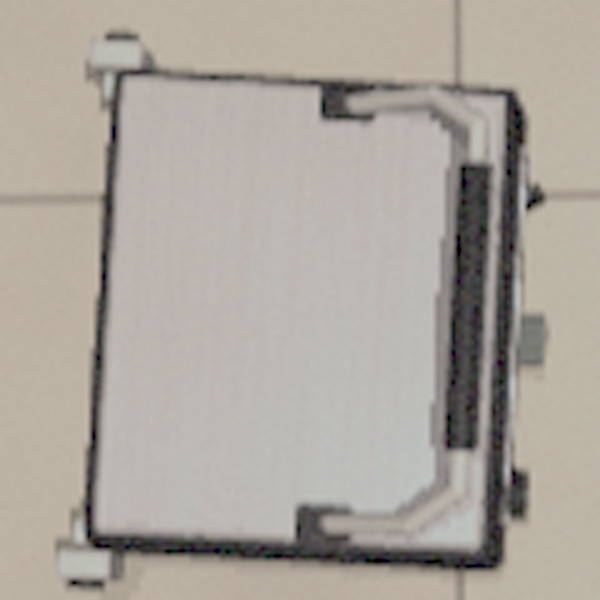

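View pics/tray.png

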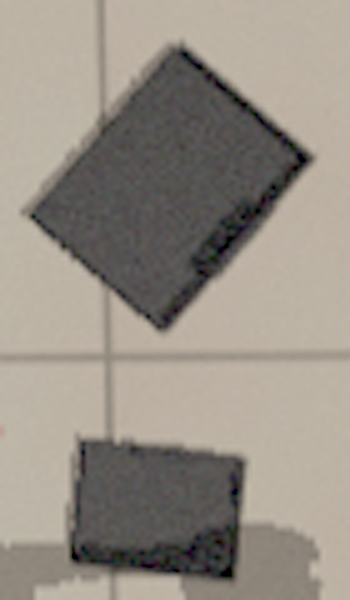

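```bash
cat >h.py <<'E'
import numpy as np
def load(n): d=np.load(f"{n}0.npz");return d["K"],d["T"]
def p2w(n,uv,z):
    K,T=load(n);R,t=T[:3,:3],T[:3,3]
    c=-R.T@t;d=R.T@np.linalg.solve(K,[uv[0],uv[1],1]);return c+d*(z-c[2])/d[2]
def proj(n,P):
    K,T=load(n);q=(T[:3,:3]@np.atleast_2d(P).T+T[:3,3:]);q=K@q;return (q[:2]/q[2]).T
E
python3 - <<'E'
from h import *
from scipy.optimize import least_squares
ce=lambda x,y:(185+x/5-.4,110+y/5-.4)
obs=[((-107,85,177),ce(476,165)),((-107,-85,177),ce(462,449)),((-149,0,52),ce(545,340)),((-107,0,177),ce(468.5,307)),
((-149,17,52),ce(545,315)),((-149,-17,52),ce(545,365))]
P=np.array([o[0] for o in obs],float);U=np.array([o[1] for o in obs])
def W(p):
    c,s=np.cos(p[2]),np.sin(p[2]);return P@np.array([[c,s,0],[-s,c,0],[0,0,1]])+[p[0],p[1],0]
# which end is +y: grill x ~ world +y -> grill y ~ world -x -> lower in image
P[:,1]*=-1
r=least_squares(lambda p:(proj("top",W(p))-U).ravel(),[400,150,1.57])
print(r.x,r.fun.round(2))
g=r.x
for q in obs: print(p2w("top",q[1],q[0][2]).round(1))
# tray corners
for z in(24,0):
  C=[p2w("top",c,z) for c in([364.7,222.7],[395.0,187.7],[422.7,211.6],[392.3,246.6])]
  print(np.round(C,1).tolist(),[np.linalg.norm(C[i]-C[(i+1)%4]).round(1) for i in range(4)],np.mean(C,0).round(1))
for s in [(331+18,136+14,95),(148,187,100),(153,254,60)]: print(p2w("top",s[:2],s[2]).round(0))
print(p2w("top",(407,228.2),40).round(1))
hm=np.array([-142.5,0,0]);print('home',g[0]+np.cos(g[2])*-142.5,g[1]+np.sin(g[2])*-142.5)
print(proj("side",W(g)).round(0).tolist())
E
```

```text
[628.39553608 134.91165756   1.5140778 ] [ 0.01 -0.23 -0.15  0.59  0.04 -0.16  0.03  0.05  0.3  -0.45 -0.22  0.15]
[706.5  23.3 177. ]
[539.2  32.5 177. ]
[619.4 -13.7  52. ]
[622.5  28.2 177. ]
[635.5 -13.8  52. ]
[603.4 -13.6  52. ]
[[474.7, -241.0, 24.0], [587.2, -341.5, 24.0], [508.7, -429.3, 24.0], [397.0, -328.3, 24.0]] [np.float64(150.8), np.float64(117.8), np.float64(150.6), np.float64(116.9)] [ 491.9 -335.    24. ]
[[475.6, -244.0, 0.0], [589.9, -346.0, 0.0], [510.2, -435.2, 0.0], [396.8, -332.7, 0.0]] [np.float64(153.1), np.float64(119.6), np.float64(152.9), np.float64(118.7)] [ 493.1 -339.5    0. ]
[ 698. -187.   95.]
[588. 432. 100.]
[382. 427.  60.]
[ 455.2 -373.7   40. ]
home 620.3174786335421 -7.359193244140471
[[260.0, 181.0], [300.0, 199.0], [289.0, 209.0], [280.0, 189.0], [285.0, 207.0], [293.0, 211.0]]
```

>>> {"api": "arm_command", "payload": {"commands": "0 0 -0.04 0 1;0 0 -0.04 0 1;0 0 -0.04 0 1;0 0 0 -0.0776 1;0 0 0 -0.0776 1;0 0 0 -0.0776 1;0 0 0 -0.0776 1;0 0 0 -0.0776 1", "newtons": 40}}

```text
t: 1.47
position: [121.1, -510.8, 316.8]
tool_rot: [0.0, 0.911, 0.412, -0.0]
wrist_force: [-0.3, 0.6, -0.8]
grip_width: 91.6
grasp_force: 0.0
```

>>> {"api": "arm_command", "payload": {"commands": "0.0432 0.0214 0 0 1;0.0432 0.0214 0 0 1;0.0432 0.0214 0 0 1;0.0432 0.0214 0 0 1;0.0432 0.0214 0 0 1;0.0432 0.0214 0 0 1;0.0432 0.0214 0 0 1;0.0432 0.0214 0 0 1;0.0432 0.0214 0 0 1;0.0432 0.0214 0 0 1"}}

```text
t: 2.3
position: [458.2, -374.9, 316.8]
tool_rot: [0.0, 0.913, 0.409, -0.0]
wrist_force: [0.0, -0.9, -0.2]
grip_width: 92.0
grasp_force: 0.0
```

```bash
cat >st.py <<'E'
from workcell import manip
import numpy as np
def st():
    o=manip.get_obs();w,x,y,z=o["tool_rot"];p=np.arctan2(2*(x*y+w*z),1-2*(y*y+z*z))
    print(round(o["t"],2),o["position"].round(1),"phi",round(p,4),"F",o["wrist_force"].round(1),"grip",round(o["grip_width"],1),round(o["grasp_force"],1),"q",o["joint_positions"].round(2))
    return o["position"],p
def to(x,y,z,phi=None):
    P,p=st();d=np.array([x,y,z])-P
    print("tool mm",(d@np.array([np.cos(p),np.sin(p),0])).round(1),(d@np.array([np.sin(p),-np.cos(p),0])).round(1),round(-d[2],1),"frac",(np.array([d@[np.cos(p),np.sin(p),0],d@[np.sin(p),-np.cos(p),0],-d[2]])/750).round(4), None if phi is None else round(-(phi-p)/(np.pi/2),4))
E
python3 -c "
from st import *;to(456.7,-376.4,80,.842)"
```

```text
2.3 [ 458.2 -374.9  316.8] phi 0.8423 F [ 0.  -0.9 -0.2] grip 92.0 0.0 q [-0.82  0.42  1.16 -0.    1.56 -0.09]
tool mm -2.1 -0.1 236.8 frac [-2.800e-03 -2.000e-04  3.157e-01] 0.0002
```

>>> {"api": "arm_command", "payload": {"commands": "-0.0028 0 0.045 0 1;0 0 0.045 0 1;0 0 0.045 0 1;0 0 0.045 0 1;0 0 0.045 0 1;0 0 0.045 0 1;0 0 0.045 0 1;0 0 0.045 0 1;0 0 0.013 0 1;0 0 0.012 0 1"}}

```text
t: 3.13
position: [454.7, -377.0, 26.6]
tool_rot: [-0.001, 0.913, 0.409, -0.0]
wrist_force: [-0.8, 0.4, 0.8]
grip_width: 91.7
grasp_force: 0.0
```

>>> {"api": "arm_command", "payload": {"commands": "0 0 0 0 -1;0 0 0 0 -1;0 0 0 0 -1;0 0 0 0 -1;0 0 0 0 -1;0 0 0 0 -1", "newtons": 30}}

```text
t: 3.63
position: [455.7, -378.1, 29.2]
tool_rot: [0.001, 0.913, 0.409, 0.0]
wrist_force: [0.3, 0.0, 4.8]
grip_width: 59.1
grasp_force: 30.0
```

```bash
python3 - <<'E'
from st import *
import cv2
s=manip.snapshot("top");cv2.imwrite("pics/top1.png",cv2.resize(s["img"][90:290,290:450,::-1],(480,600),interpolation=cv2.INTER_CUBIC))
to(500,-300,28,1.514)
from h import *
print(manip.boxes_of("top","mug"))
print("mug rim",p2w("top",(354.5,148),95),"handle tip",p2w("top",(326,151),60),p2w("top",(326,151),30))
E
```

```text
3.68 [ 455.7 -378.1   29.2] phi 0.8423 F [-1.4  0.5  5.7] grip 59.3 30.0 q [-0.82  0.68  1.56 -0.    0.9  -0.09]
tool mm 87.7 -18.9 1.2 frac [ 0.117  -0.0252  0.0016] -0.4276
[{'bbox': [329.4, 134.4, 40.9, 28.3], 'score': 0.7}]
mug rim [ 704.61621105 -204.71598591   95.        ] handle tip [ 702.61027637 -117.5913996    60.        ] [ 708.30955903 -119.00777817   30.        ]
```

View pics/top1.png

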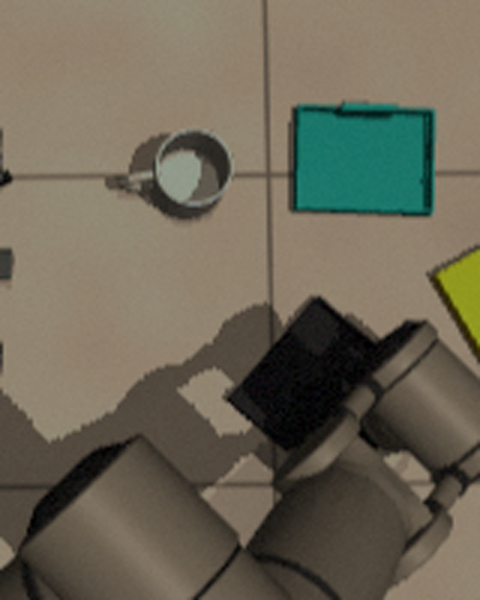

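>>> {"api": "arm_command", "payload": {"commands": "0.013 0 -0.001 0 -1;0.027 0 0 0 -1;0.027 0 0 0 -1;0.027 0 0 0 -1;0.013 0 0 0 -1;0 0 0 0 -1"}}

```text
t: 4.23
position: [510.4, -315.9, 29.2]
tool_rot: [0.0, 0.912, 0.41, 0.001]
wrist_force: [2.0, 3.3, 6.8]
grip_width: 59.0
grasp_force: 30.0
```

>>> {"api": "arm_command", "payload": {"commands": "0 0 0 -0.0428 -1;0 0 0 -0.0428 -1;0 0 0 -0.0428 -1;0 0 0 -0.0428 -1;0 0 0 -0.0428 -1;0 0 0 -0.0428 -1;0 0 0 -0.0428 -1;0 0 0 -0.0428 -1;0 0 0 -0.0428 -1;0 0 0 -0.0428 -1"}}

```text
t: 5.07
position: [508.8, -318.6, 29.2]
tool_rot: [0.001, 0.726, 0.688, 0.0]
wrist_force: [1.7, -0.5, 2.7]
grip_width: 59.5
grasp_force: 30.0
```

```bash
python3 - <<'E'
from st import *
import cv2
s=manip.snapshot("top");cv2.imwrite("pics/top2.png",cv2.resize(s["img"][90:290,190:430,::-1],(720,600),interpolation=cv2.INTER_CUBIC))
to(540,-115,28,1.514)
E
```

```text
5.12 [ 508.7 -318.6   29.2] phi 1.521 F [-0.2  0.1  4.2] grip 59.7 30.0 q [-0.69  0.69  1.53  0.    0.92 -0.64]
tool mm 204.9 21.1 1.2 frac [0.2733 0.0281 0.0016] 0.0045
```

View pics/top2.png

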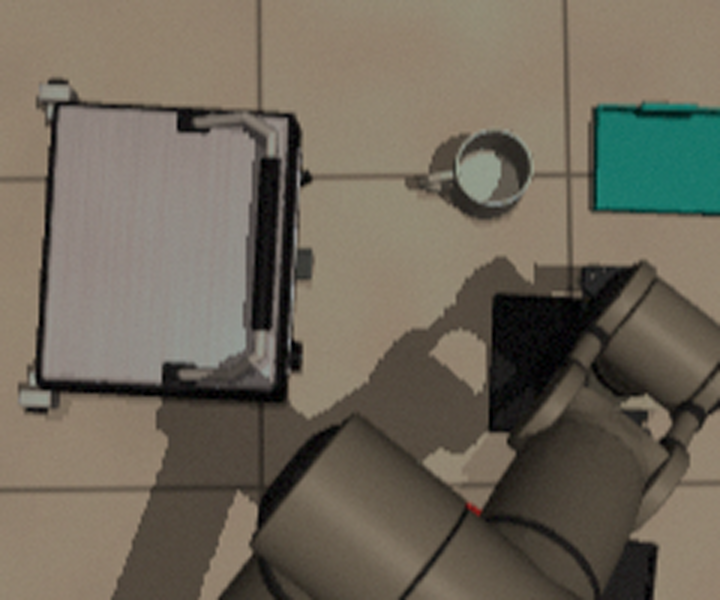

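>>> {"api": "arm_command", "payload": {"commands": "0.02 0.003 0 0.0045 -1;0.035 0.003 0 0 -1;0.035 0.003 0 0 -1;0.035 0.003 0 0 -1;0.035 0.004 0 0 -1;0.035 0.004 0 0 -1;0.035 0.004 0 0 -1;0.03 0.004 0 0 -1;0.013 0 0 0 -1;0 0 0 0 -1"}}

```text
t: 5.95
position: [543.6, -115.0, 29.3]
tool_rot: [0.002, 0.729, 0.685, 0.0]
wrist_force: [1.6, -1.9, -0.9]
grip_width: 59.0
grasp_force: 30.0
```

```bash
python3 - <<'E'
from st import *
import cv2
s=manip.snapshot("top");cv2.imwrite("pics/top3.png",cv2.resize(s["img"][115:265,240:400,::-1],(640,600),interpolation=cv2.INTER_CUBIC))
to(614.4,-111.7,28,1.514)
E
```

```text
6.0 [ 543.4 -115.1   29.2] phi 1.5073 F [3.  0.4 5. ] grip 59.4 30.0 q [-0.35  0.62  1.67 -0.    0.84 -0.28]
tool mm 7.9 70.6 1.2 frac [0.0105 0.0942 0.0016] -0.0042
```

View pics/top3.png

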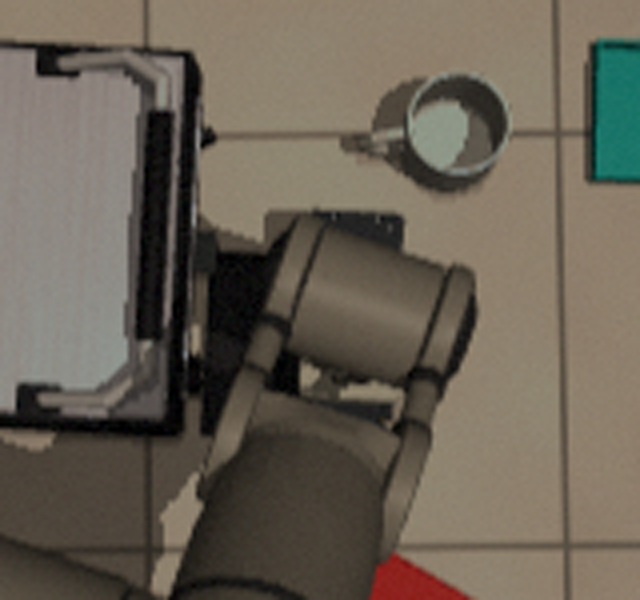

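```bash
python3 - <<'E'
from h import *
for c in((205,280),(205,425),(240,247),(265,252)): print(p2w("top",(240+c[0]/4-.4,115+c[1]/4-.4),24).round(1))
E
```

```text
[600.5  -4.   24. ]
[483.1  -3.1  24. ]
[627.1 -32.6  24. ]
[622.8 -52.8  24. ]
```

>>> {"api": "arm_command", "payload": {"commands": "0 0.01 0 -0.0042 -1;0 0.02 0 0 -1;0 0.02 0 0 -1;0 0.02 0 0 -1;0 0.018 0 0 -1;0 0.006 0 0 -1;0 0 0 0 -1"}}

```text
t: 6.58
position: [612.4, -119.4, 29.0]
tool_rot: [-0.001, 0.727, 0.686, -0.001]
wrist_force: [-1.1, 1.7, 9.2]
grip_width: 59.0
grasp_force: 30.0
```

```bash
python3 - <<'E'
from st import *
import cv2
s=manip.snapshot("top");cv2.imwrite("pics/top4.png",cv2.resize(s["img"][115:265,240:400,::-1],(640,600),interpolation=cv2.INTER_CUBIC))
to(617.3,-60.8,28,1.514)
E
```

```text
6.63 [ 612.4 -119.5   29. ] phi 1.513 F [-1.1  0.1  7.2] grip 59.3 30.0 q [-0.32  0.72  1.46 -0.    0.96 -0.26]
tool mm 58.8 1.5 1.0 frac [0.0785 0.002  0.0013] -0.0006
```

View pics/top4.png

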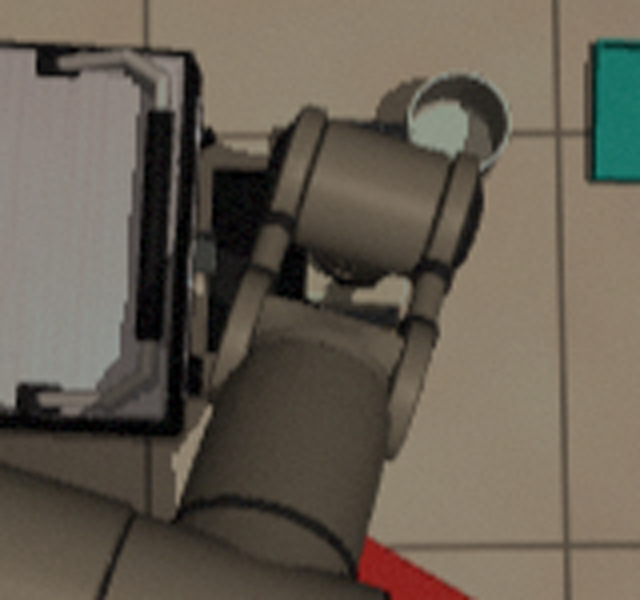

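>>> {"api": "arm_command", "payload": {"commands": "0.006 0.002 0 0 -1;0.012 0 0 0 -1;0.012 0 0 0 -1;0.012 0 0 0 -1;0.012 0 0 0 -1;0.012 0 0 0 -1;0.006 0 0 0 -1;0 0 0 0 -1"}}

```text
t: 7.3
position: [617.0, -65.4, 29.0]
tool_rot: [-0.0, 0.727, 0.687, -0.001]
wrist_force: [0.7, -0.0, 6.0]
grip_width: 59.2
grasp_force: 30.0
```

```bash
python3 -c "
from st import *;to(617.3,-60.8,28,1.514)"
```

```text
7.3 [617.  -65.4  29. ] phi 1.5137 F [ 0.7 -0.   6. ] grip 59.2 30.0 q [-0.23  0.72  1.47 -0.    0.96 -0.17]
tool mm 4.6 0.1 1.0 frac [0.0061 0.0001 0.0014] -0.0002
```

Entered freely; push on until the stop is felt.

>>> {"api": "arm_command", "payload": {"commands": "0.004 0 0 0 -1;0.004 0 0 0 -1;0.003 0 0 0 -1;0.003 0 0 0 -1;0 0 0 0 -1"}}

```text
t: 7.72
position: [616.0, -60.7, 29.0]
tool_rot: [0.001, 0.728, 0.686, -0.004]
wrist_force: [-7.6, -21.1, 8.6]
grip_width: 59.2
grasp_force: 30.0
```

```bash
python3 -c "
from st import *;to(617.3,-60.8,28,1.514)"
```

```text
7.72 [616.  -60.7  29. ] phi 1.5121 F [ -7.6 -21.1   8.6] grip 59.2 30.0 q [-0.22  0.72  1.47 -0.01  0.96 -0.15]
tool mm -0.0 1.3 1.0 frac [-0.      0.0017  0.0013] -0.0012
```

>>> {"api": "arm_command", "payload": {"commands": "-0.005 0 0 0 -1;0 0 0 0 1;0 0 0 0 1;0 0 0 0 1;0 0 0 0 1;0 0 0 0 1;0 0 -0.02 0 1;0 0 -0.04 0 1;0 0 -0.04 0 1;0 0 -0.04 0 1"}}

```text
t: 8.55
position: [617.4, -57.7, 134.4]
tool_rot: [-0.001, 0.727, 0.687, -0.0]
wrist_force: [0.7, -1.1, -0.0]
grip_width: 91.9
grasp_force: 0.0
```

>>> {"api": "arm_command", "payload": {"commands": "0 0 -0.04 0 1;0 0 -0.04 0 1;0 0 -0.04 0 1;0 0 -0.04 0 1;0 0 0 -0.0765 1;0 0 0 -0.0765 1;0 0 0 -0.0765 1;0 0 0 -0.0765 1;0 0 0 -0.0765 1;0 0 0 -0.0765 1"}}

```text
t: 9.38
position: [617.7, -57.7, 253.4]
tool_rot: [-0.0, 0.435, 0.9, -0.0]
wrist_force: [-0.2, -0.1, -0.1]
grip_width: 92.0
grasp_force: 0.0
```

>>> {"api": "arm_command", "payload": {"commands": "0 0 0 -0.0765 1;0 0 0 -0.0765 1;0 0 0 -0.0765 1;0 0 0 -0.0765 1;0 0 0 -0.0765 1;0 0 0 -0.0765 1;0 0 0 -0.0765 1;0 0 0 0 1"}}

```text
t: 10.05
position: [617.7, -57.8, 253.5]
tool_rot: [-0.0, 0.03, 1.0, 0.0]
wrist_force: [-0.0, -0.1, -0.3]
grip_width: 92.1
grasp_force: 0.0
```

```bash
python3 - <<'E'
from st import *
import cv2
to(622.3,28,158,3.085)
s=manip.snapshot("top");cv2.imwrite("pics/top5.png",cv2.resize(s["img"][115:265,220:380,::-1],(640,600),interpolation=cv2.INTER_CUBIC))
s=manip.snapshot("side");cv2.imwrite("pics/side5.png",cv2.resize(s["img"][120:300,180:380,::-1],(640,576),interpolation=cv2.INTER_CUBIC))
E
```

```text
10.05 [617.7 -57.8 253.5] phi 3.081 F [-0.  -0.1 -0.3] grip 92.1 0.0 q [-0.22  0.51  1.19 -0.    1.44 -1.73]
tool mm 0.6 85.9 95.5 frac [0.0008 0.1146 0.1273] -0.0026
```

View pics/side5.png

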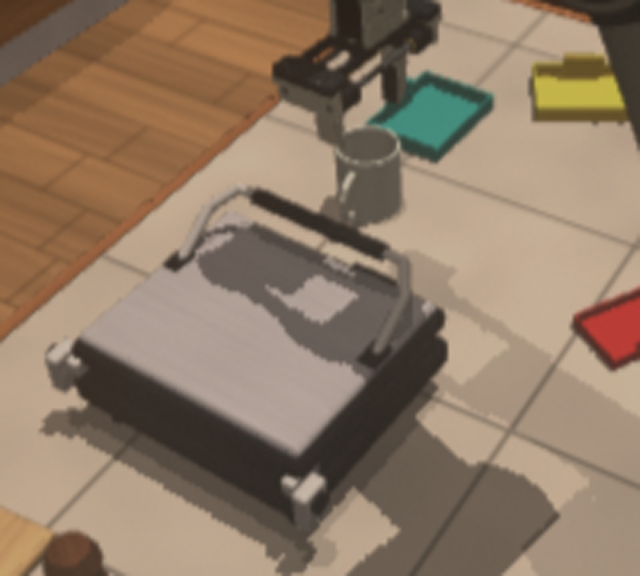

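```bash
python3 - <<'E'
from h import *
import cv2
im=cv2.imread("pics/top5.png");im=cv2.resize(im,(160,150),interpolation=cv2.INTER_AREA).max(2)
g=np.array([628.4,134.9]);X=np.array([.0567,.9984]);Y=np.array([-.9984,.0567])
for x,y,z in((-200,75,24),(-200,-75,24),(-200,0,40),(-200,60,24),(-200,-60,24)):
    p=proj("top",[*(g+x*X+y*Y),z])[0];print((x,y),p.round(1),(p-[220,115]).round(1))
for v in range(40,102,5): print(v+115,im[v,60:125:1].tolist())
E
```

```text
(-200, 75) [308.5 202.4] [88.5 87.4]
(-200, -75) [310.6 156.5] [90.6 41.5]
(-200, 0) [309.6 178.7] [89.6 63.7]
(-200, 60) [308.7 197.8] [88.7 82.8]
(-200, -60) [310.4 161. ] [90.4 46. ]
155 [74, 74, 77, 81, 79, 62, 41, 55, 75, 79, 78, 78, 80, 83, 82, 83, 84, 82, 83, 85, 84, 86, 87, 88, 88, 89, 89, 88, 91, 92, 93, 92, 91, 93, 92, 93, 94, 95, 95, 96, 97, 98, 94, 95, 98, 98, 98, 107, 55, 75, 100, 100, 101, 102, 105, 102, 78, 36, 30, 25, 24, 24, 33, 35, 32]
160 [33, 38, 37, 37, 31, 38, 33, 39, 42, 46, 49, 54, 55, 57, 56, 58, 57, 61, 63, 63, 65, 66, 66, 69, 71, 71, 73, 72, 76, 74, 75, 76, 76, 77, 80, 79, 80, 82, 83, 84, 84, 84, 83, 85, 84, 88, 103, 52, 71, 88, 91, 94, 91, 92, 91, 65, 30, 22, 18, 19, 26, 38, 38, 37, 36]
165 [96, 82, 73, 53, 26, 14, 9, 13, 11, 19, 26, 4, 11, 8, 7, 16, 26, 29, 28, 32, 32, 37, 37, 39, 38, 37, 40, 42, 41, 40, 45, 44, 47, 51, 50, 53, 54, 56, 58, 58, 62, 63, 62, 66, 66, 68, 42, 61, 74, 74, 76, 81, 82, 77, 54, 21, 16, 32, 37, 33, 35, 38, 36, 36, 35]
170 [106, 96, 88, 69, 25, 19, 22, 24, 23, 25, 25, 25, 26, 17, 9, 8, 15, 8, 13, 12, 16, 27, 44, 45, 51, 51, 63, 63, 
[... 2095 characters left out ...]
 143, 142, 142, 143, 142, 142, 145, 143, 143, 141, 143, 142, 142, 143, 141, 141, 143]
210 [88, 90, 91, 91, 93, 94, 97, 97, 98, 98, 98, 97, 98, 97, 97, 99, 96, 98, 97, 98, 97, 98, 99, 104, 107, 110, 110, 110, 112, 115, 116, 114, 111, 109, 105, 106, 96, 64, 93, 102, 101, 101, 103, 102, 97, 90, 138, 144, 141, 142, 143, 141, 142, 142, 143, 144, 142, 142, 142, 143, 142, 142, 144, 144, 144]
215 [78, 80, 83, 90, 90, 96, 97, 97, 102, 104, 105, 105, 107, 110, 111, 112, 112, 113, 111, 109, 106, 106, 102, 102, 103, 104, 100, 101, 101, 99, 98, 96, 94, 91, 82, 53, 61, 107, 116, 115, 117, 120, 118, 104, 95, 138, 144, 141, 143, 142, 144, 141, 142, 142, 142, 143, 144, 141, 144, 143, 143, 142, 142, 142, 141]
```

>>> {"api": "arm_command", "payload": {"commands": "0.0008 0.03 0 -0.0026 1;0 0.04 0 0 1;0 0.03 0 0 1;0 0.0146 0 0 1;0 0 0.04 0 1;0 0 0.04 0 1;0 0 0.03 0 1;0 0 0.0173 0 1;0 0 0 0 1"}}

```text
t: 10.9
position: [620.6, 27.5, 154.5]
tool_rot: [-0.003, 0.032, 0.999, -0.0]
wrist_force: [-0.5, 0.8, 0.1]
grip_width: 91.8
grasp_force: 0.0
```

>>> {"api": "arm_command", "payload": {"commands": "0 0 0 0 -1;0 0 0 0 -1;0 0 0 0 -1;0 0 0 0 -1;0 0 0 0 -1;0 0 0 0 -1;0 0 0 0 -1;0 0 0 0 -1", "newtons": 30}}

```text
t: 11.57
position: [622.5, 27.7, 158.4]
tool_rot: [0.0, 0.031, 1.0, -0.0]
wrist_force: [0.6, 0.0, 0.1]
grip_width: 43.4
grasp_force: 0.0
```

```bash
python3 - <<'E'
from st import *
P,p=st()
# handle path: grill frame steps in tool y / tool z (fractions per step)
a=np.radians([0,6,12,18,24,30,36,42,48,54,59,60])
x=125-(232*np.cos(a)-92*np.sin(a));z=85+232*np.sin(a)+92*np.cos(a)
print(np.c_[np.degrees(a[1:]),np.diff(x)/750,-np.diff(z)/750].round(4).tolist())
E
```

```text
11.57 [622.5  27.7 158.4] phi 3.0803 F [0.6 0.  0.1] grip 43.4 0.0 q [-0.08  0.58  1.33 -0.    1.23 -1.59]
[[6.0, 0.0145, -0.0317], [12.0, 0.0177, -0.03], [18.0, 0.0208, -0.028], [24.0, 0.0236, -0.0256], [30.0, 0.0261, -0.023], [36.0, 0.0284, -0.0202], [42.0, 0.0304, -0.0171], [48.0, 0.032, -0.0138], [54.0, 0.0332, -0.0104], [59.0, 0.0284, -0.006], [60.0, 0.0057, -0.0009]]
```

>>> {"api": "arm_command", "payload": {"commands": "0 0 0 0 -1;0 0 0 0 -1;0 0 0 0 -1;0 0 0 0 -1;0 0 0 0 -1;0 0 0 0 -1;0 0 0 0 -1"}}

```text
t: 12.15
position: [622.6, 29.1, 158.1]
tool_rot: [0.0, 0.03, 1.0, 0.001]
wrist_force: [1.0, 5.2, 0.2]
grip_width: 19.3
grasp_force: 30.0
```

```bash
python3 -c "
from st import *;st()"
```

```text
12.15 [622.6  29.1 158.1] phi 3.0808 F [1.  5.2 0.2] grip 19.3 30.0 q [-0.08  0.58  1.33  0.    1.23 -1.59]
```

>>> {"api": "arm_command", "payload": {"commands": "0 0.0035 -0.008 0 -1;0 0.0036 -0.008 0 -1;0 0.0037 -0.008 0 -1;0 0.0037 -0.0077 0 -1;0 0.0058 -0.01 0 -1;0 0.0059 -0.01 0 -1;0 0.006 -0.01 0 -1;0 0 0 0 -1"}}

```text
t: 12.82
position: [624.0, 53.0, 205.9]
tool_rot: [0.0, 0.03, 1.0, 0.0]
wrist_force: [2.4, 2.4, -8.7]
grip_width: 19.1
grasp_force: 30.0
```

```bash
cat >>st.py <<'E'
def ang():
    P,p=st();g=np.array([628.4,134.9]);X=np.array([.0567,.9984]);x=(P[:2]-g)@X;z=P[2]+19
    f,u=125-x,z-85;print("lid",np.degrees(np.arctan2(u,f)-np.arctan2(92,232)).round(2),"r",np.hypot(f,u).round(1),"of",np.hypot(232,92).round(1))
E
python3 -c "
from st import *;ang()"
```

```text
12.82 [624.   53.  205.9] phi 3.0812 F [ 2.4  2.4 -8.7] grip 19.1 30.0 q [-0.04  0.54  1.26  0.    1.34 -1.55]
lid 12.43 r 249.9 of 249.6
```

Following the arc well, with low force. Continue.

>>> {"api": "arm_command", "payload": {"commands": "0 0.0069 -0.0093 0 -1;0 0.0069 -0.0093 0 -1;0 0.007 -0.0094 0 -1;0 0.0078 -0.0085 0 -1;0 0.0079 -0.0085 0 -1;0 0.0079 -0.0086 0 -1;0 0.0087 -0.0077 0 -1;0 0.0087 -0.0077 0 -1;0 0.0087 -0.0076 0 -1;0 0 0 0 -1"}}

```text
t: 13.65
position: [627.2, 104.4, 265.3]
tool_rot: [0.001, 0.031, 1.0, -0.001]
wrist_force: [-2.0, -8.4, 1.8]
grip_width: 19.1
grasp_force: 30.0
```

```bash
python3 -c "
from st import *;ang()"
```

```text
13.65 [627.2 104.4 265.3] phi 3.0802 F [-2.  -8.4  1.8] grip 19.1 30.0 q [ 0.05  0.53  1.12 -0.    1.49 -1.46]
lid 30.39 r 252.8 of 249.6
```

>>> {"api": "arm_command", "payload": {"commands": "0 0.0095 -0.0067 0 -1;0 0.0095 -0.0067 0 -1;0 0.0094 -0.0068 0 -1;0 0.0101 -0.0057 0 -1;0 0.0101 -0.0057 0 -1;0 0.0102 -0.0057 0 -1;0 0.0107 -0.0046 0 -1;0 0.0107 -0.0046 0 -1;0 0.0106 -0.0046 0 -1;0 0 0 0 -1"}}

```text
t: 14.48
position: [631.4, 172.6, 305.1]
tool_rot: [0.003, 0.031, 1.0, -0.001]
wrist_force: [-3.7, -7.5, 8.7]
grip_width: 19.0
grasp_force: 30.0
```

```bash
python3 -c "
from st import *;ang()"
```

```text
14.48 [631.4 172.6 305.1] phi 3.0804 F [-3.7 -7.5  8.7] grip 19.0 30.0 q [ 0.15  0.56  0.97 -0.    1.61 -1.36]
lid 48.33 r 254.5 of 249.6
```

>>> {"api": "arm_command", "payload": {"commands": "0 0.0105 -0.002 0 -1;0 0.0105 -0.002 0 -1;0 0.0105 -0.002 0 -1;0 0.0105 -0.0015 0 -1;0 0.0105 -0.0012 0 -1;0 0.0105 -0.001 0 -1;0 0.004 0 0 -1;0 0 0 0 -1;0 0 0 0 -1;0 0 0 0 -1"}}

```text
t: 15.32
position: [634.5, 222.7, 316.0]
tool_rot: [0.005, 0.031, 1.0, 0.001]
wrist_force: [-5.5, -6.3, 22.9]
grip_width: 19.4
grasp_force: 30.0
```

```bash
python3 - <<'E'
from st import *
import cv2
ang()
s=manip.snapshot("side")
t=manip.snapshot("top");
print([(manip.boxes_of("top",q) or [0])[0] for q in("mug","pepper_mill","bowl","tray")])
a=cv2.resize(s["img"][60:360,180:400],(400,545));b=cv2.resize(t["img"][80:300,200:360],(396,545))
cv2.imwrite("pics/end.png",np.hstack([a,b])[:,:,::-1])
st()
E
```

```text
15.32 [634.5 222.7 316. ] phi 3.0803 F [-5.5 -6.3 22.9] grip 19.4 30.0 q [ 0.22  0.59  0.88 -0.    1.66 -1.29]
lid 59.96 r 252.7 of 249.6
[{'bbox': [329.5, 135.5, 40.2, 26.9], 'score': 0.58}, {'bbox': [130.5, 179.8, 18.6, 11.7], 'score': 0.6}, {'bbox': [132.1, 230.0, 39.6, 44.0], 'score': 0.75}, {'bbox': [387.5, 121.2, 44.9, 40.4], 'score': 0.95}]
15.62 [634.5 222.6 316. ] phi 3.0802 F [-5.9 -5.2 23.2] grip 19.1 30.0 q [ 0.22  0.59  0.88 -0.    1.66 -1.29]
```

View pics/end.png

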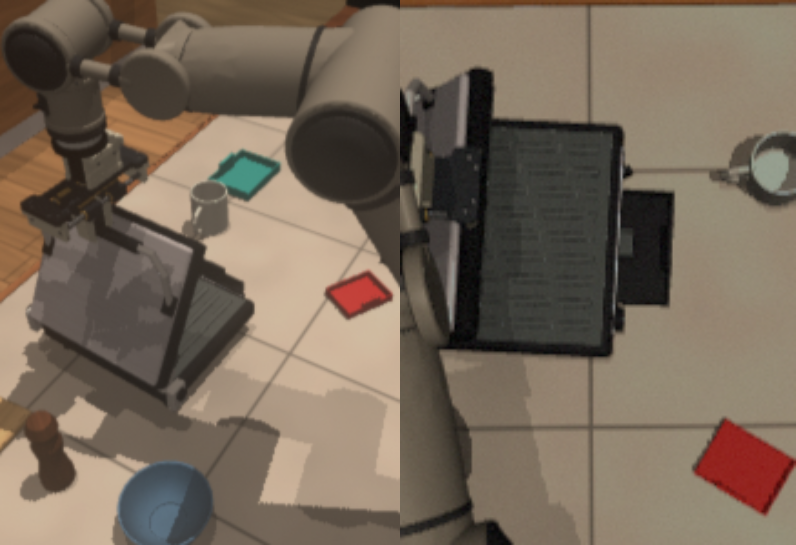

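>>> {"api": "arm_command", "payload": {"commands": "0 0 -0.002 0 -1;0 0 -0.002 0 -1;0 0 0 0 -1;0 0 0 0 -1;0 0 0 0 -1;0 0 0 0 -1;0 0 0 0 -1;0 0 0 0 -1"}}

```text
t: 16.28
position: [634.4, 222.8, 316.1]
tool_rot: [0.003, 0.031, 1.0, 0.001]
wrist_force: [-3.3, -2.7, 12.3]
grip_width: 19.1
grasp_force: 30.0
```

```bash
python3 - <<'E'
from st import *
import cv2
ang()
t=manip.snapshot("top")["img"].max(2)
for v in(165,175,190,198): print(t[v,296:318].tolist())
print(manip.get_obs()["qvel"].round(3))
E
```

```text
16.28 [634.4 222.8 316.1] phi 3.0802 F [-3.3 -2.7 12.3] grip 19.1 30.0 q [ 0.22  0.59  0.88 -0.    1.66 -1.29]
lid 59.97 r 252.8 of 249.6
[24, 27, 25, 27, 26, 27, 26, 28, 23, 29, 24, 25, 16, 24, 64, 149, 149, 147, 147, 147, 148, 148]
[25, 26, 28, 29, 28, 30, 28, 27, 27, 16, 16, 12, 25, 38, 115, 149, 148, 149, 150, 149, 147, 149]
[29, 26, 26, 26, 29, 31, 28, 25, 29, 32, 23, 12, 32, 86, 148, 148, 148, 149, 149, 150, 149, 148]
[31, 31, 34, 28, 30, 30, 29, 29, 23, 26, 27, 15, 48, 149, 147, 147, 149, 152, 148, 149, 148, 150]
[-0.     0.    -0.    -0.    -0.001 -0.002]
```

```bash
python3 -c "
from workcell import manip;print(manip.finish_job())"
```

```text
the job is handed in; nothing more can be done
None
```

The job is handed in, and the finish call returned no verdict. The drip tray is home in its slot with the tab outwards, within about 2 mm by the last picture. The lid is held at about 60° by its handle in the gripper, and the mug, pepper mill and bowl show no sign of having moved.

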